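# Close the film-thickness gauge and start the measurement

## Robot

A 6-joint arm with a two-finger parallel gripper is mounted at the origin on the work surface. World frame = base frame: x ahead of the robot, y to its left, z up, the work surface at z = 0. Lengths are in m, angles in degrees, forces in N, time in s.
With the tool pointing down it reaches from about 0.35 to 0.875 m from the base axis. Payload 4.2 kg.
Tool frame: the origin (TCP) lies at the very end of the fingers, on their centre line; the grasp point (between the pads) lies 19 mm behind it; z points along the fingers, y is the line along which they close (so a half turn about z gives the same grasp; the last joint's range is limited). The gripper opens to 87 mm and grips with 3 to 60 N. Pads are 19 mm wide; open, the fingers measure 117 mm over their backs; the gripper's body (75 mm by 190 mm) begins 51 mm behind the grasp point.
Start: joints at [-51.818, 22.042, 0.453, 0, -68.411, -14.817], TCP at [0.248, -0.574, 0.223] pointing down, gripper open.
Joint ranges: [-179.83, 179.83], [-69.29, 118.12], [-61.27, 80.66], [-181.25, 117.63], [-171.15, -9.14], [-177.46, 177.46]. Speed limits (degrees/s): [159.86, 159.86, 180, 180, 180, 180].

## Interface

Orientations are given as a 3x3 rotation matrix whose columns are the frame's x, y, z axes.
In Python, from station import r gives the robot as it stands.
- The arm moves only by the tool jog_arm, never from a script. Its argument "plan" is text: rows parted by semicolons, each of 7 numbers parted by spaces: the shift along the tool's x, y, z normalised to -1 to 1, where 1 is 0.025 m, then the turn, a rotation vector about the tool's x, y, z normalised to -1 to 1, where 1 is 8 degrees, then the closure, from -1 (fully open) to 1 (shut). A call has exactly 10 rows; each row shifts and turns the commanded pose from where the row before left it, along the tool's axes as they then stand; what a row does not reach is not made up. A row lasts 1/10 s, in which the tool goes at most 50 mm and 8.59 degrees, less where a joint would pass 70% of its speed; a pose out of reach is approached as far as the arm can. A call with a number of a shift or a turn outside -1 to 1 is refused whole. A call with a gripper value outside its range is refused whole. The fingers move at their own pace and stop on an object; the grip force is fixed at half the most. Time passes only in rows, so rows that do not move let the fingers close, or fill a call up. It gives the time, the measured TCP pose, the force, the opening and the grip force at its end, in the units of the state.
- r.sense(): the state, without advancing time (a new reading comes with each control period).
- r.capture(name): name is "side" or "top" or "wrist"; returns (picture, depth): 384x512x3 uint8, red, green, blue; 384x512 float32, m along the optical axis (not along the pixel's ray), 0 where there is no reading.
- r.get_calibration(name): a dict with "mtx" (3x3 intrinsics, pixels), "extrinsics" (4x4, takes a point from camera to world coordinates). Camera axes: x right, y up, looking along -z (the intrinsics and any distortion apply to the point x, -y, -z); pixel columns grow to the right and rows downward; lengths in m; the calibration is good to about 2 mm. A picture is of the moment at which its call begins: read the wrist's pose just before it. get_calibration takes no time and is no camera call; for the wrist camera it gives the pose at the moment of the call.
- r.finish_job(): hands the job in; it is judged then, once.
The state is a dict: "time_s": time; "joints": joint angles; "joint_velocities": joint speeds; "effort": joint torques, N m; "tcp_pos": TCP position; "ee_rot": TCP orientation; "wrist_force": force on the tool from outside, world axes, zero at the start; "moment": the same for the moment, N m; "gripper_width": opening from 0.0 (shut) to 1.0 (fully open); "gripper_force": force on a finger pad.
Only numpy, scipy, OpenCV 4.12 (cv2) and the standard library are available. Lean on these libraries where they do the work, as an engineer would, in place of code of your own. Each camera call takes 0.05 s, during which the arm holds its last target. There are 200 camera calls.

## Task

The photomask is already in the drawer of the film-thickness gauge. Close the gauge with your fingertips only: push the drawer fully home and swing the light-shield lid down until it lies flat on the deck, both gently and without slamming; then press the round start button on the deck all the way down and let it go. Pick nothing up, do not touch the mask, do not press start while the gauge is open, and leave the other things on the bench where they are.

Things in the scene. Friction and masses are not known exactly. Their poses are not given: they have to be found in the camera images.
- gauge: the thickness gauge, a white box fixed to the bench. Origin at bench height, midway across, 110 mm behind its front face; x from front to back, y to the left, z up; yaw within 0.25 rad. Housing: x -110 to 130, y -150 to 150 mm, flat deck 110 mm above the bench. A grey module stands on the rear deck (x 82 to 128, y -140 to 30 mm, top 155 mm above the bench)
- drawer (a joint): the mask drawer's opening in m: 0 = fully home (front panel against the housing), 0.10 = end of travel; it slides out along the gauge's -x and is left part open. Its slide has about 2 N of friction and it stays where it is left
- drawer_front (a point): midway across the face of the drawer's front panel, 65 mm above the bench; moves with the drawer, axes parallel to the gauge's. The white panel is flat, 172 mm wide, 22 to 96 mm above the bench; fully home its face is 22 mm in front of the housing. A finger lip 90 mm wide stands 11 mm proud of it, 24 to 32 mm above the bench
- lid (a joint): the light-shield lid's angle in rad: 0 = shut, flat on the deck; 1.57 = upright; 1.85 = fully open. It is hinged along the gauge's x at the left of the deck and swings up and over to the left, its outer face then looking left. The hinge is stiff: the lid stays at any angle; 1 to 3 N at its free edge moves it
- lid_hinge (a point): the middle of the hinge line, on the lid's underside plane, 112 mm above the bench. Its axes turn with the lid: x along the hinge (the gauge's x), -y from the hinge towards the free edge, z out of the lid's outer (upper, when shut) face
- lid_edge (a point): the middle of the free edge on the lid's outer face: at y = -170 mm, z = +12 mm in the axes of lid_hinge. The lid is a flat white panel 150 mm wide along the hinge, 12 mm thick, reaching 170 mm from the hinge; a thin finger tab 44 mm wide stands 13 mm further out in the middle of this edge
- start_button (a joint): the start button's travel in m: 0 = up, 0.006 = fully down. It springs back; fully down takes 4 N
- start_button_top (a point): the middle of the top of the round start button, 28 mm across, pressed straight down; it stands 22 mm above the deck in a steel collar 44 mm across and 12 mm high, on the right-hand front part of the deck, the only button there
- mask: the photomask blank, a brown square glass plate 127 x 127 x 6.3 mm lying in the pocket of the drawer's tray (46 mm above the bench, its centre 110 mm behind the face of the front panel); origin at the centre of its underside. Only to be left alone
- mask_lift (a joint): height in m of the mask above the floor of its pocket: 0 = seated; the pocket keeps it from shifting sideways
- wafer_boxes: a stack of two round white single-wafer boxes, 116 mm across and 42 mm high; loose, origin under its middle; only to be left alone
- bottle: a closed white plastic solvent bottle, 64 mm across and 170 mm high; loose, origin under its middle; only to be left alone
- chip_box: a flat chip box, 50 x 50 x 14 mm, black with a clear lid; it stands on the gauge's deck, behind the start button; loose, origin under its middle; only to be left alone
- ref_puck: a round aluminium reference block, 52 mm across and 14 mm high, on the bench in front of the gauge, to the right of the drawer; loose, origin under its middle; only to be left alone
- tweezers: steel tweezers lying flat, 130 mm long along x, 8 mm high; loose, origin under its middle; only to be left alone
- screwdriver: a screwdriver lying flat along its x axis, under 220 mm long and 35 mm high; loose, origin under its middle; only to be left alone
- glasses: safety glasses with a blue rim, about 140 mm wide and 45 mm high, standing on the notebook; loose, origin under the nose bridge, x back along its arms; only to be left alone

How it is judged (in metres and radians):
On the way, in this order (a step that is already met when the one before it is completed fails the run):
1. the drawer is fully home and the lid is shut (in either order) (value of joint drawer below 0.004 m and value of joint lid below 0.035 rad), for 0.2 s.
2. with both shut, the start button is pressed down (all of step 1 and value of joint start_button above 0.0045 m), for 0.1 s.
At the end, for the whole second after the job is handed in: the drawer is within 4 mm of fully home, the lid within 0.035 rad of flat (its edge within 6 mm), the start button is up again after having been pressed at least 4.5 mm down with both shut, and the mask lies in its pocket (all of step 1 and value of joint start_button below 0.0015 m and value of joint mask_lift below 0.002 m); the robot touches nothing.
It fails at once if the drawer or the lid is slammed (drawer faster than 0.4 m/s, lid faster than 3 rad/s inwards) (velocity of joint drawer below -0.4 m/s or velocity of joint lid below -3 rad/s).
It fails at once if start is pressed while the drawer or the lid is open (value of joint start_button above 0.003 m and (value of joint drawer above 0.01 m or value of joint lid above 0.08 rad)).
It fails at once if the robot touches the mask (contact force between any of the fingers, the arm and mask above 0.3 N).
It fails at once if the mask is lifted from its pocket (more than 4 mm) (value of joint mask_lift above 0.004 m).
It fails at once if one of the other things is lifted, carried or shoved (more than 20 mm) (distance of any of wafer_boxes, bottle, chip_box, ref_puck, tweezers, screwdriver, glasses from where it was at the start of the episode above 0.02 m).
It also fails if it takes over 53 s, if anything falls off the work surface, if the arm or the gripper's body presses on something with over 40 N, if the wrist force passes 120 N, or if a joint passes its speed limit or range.

## Working session

There is one attempt and no reset: what is moved stays moved. The work goes in short steps, Python scripts to look and compute and a tool call to move; the robot and the scene stay as the last step left them, time stands still between calls to the robot, and variables do not carry over. Pictures are saved under pics/ and viewed, at most 10 in all, crops included, and the job is handed in when it is done.

Besides the shell and the picture viewer there is one more tool, called by a JSON object that holds its "method" and its "body", one argument or row to a line. jog_arm: Moves the arm, as the interface text tells. Scaled input: -1 to 1 covers 0.025 m each way for a shift and 8 degrees each way for a turn. Its arguments: {"type":"object","properties":{"plan":{"type":"string"}},"required":["plan"]}

```bash
ls; mkdir -p pics; python3 - <<'E'
from station import r
import cv2,numpy as np
s=r.sense();print(s['time_s'],s['tcp_pos'],s['ee_rot'],s['gripper_width'])
for n in('top','side'):
    p,d=r.capture(n);c=r.get_calibration(n);np.savez(f'pics/{n}0.npz',p=p,d=d,K=c['mtx'],E=c['extrinsics'],)
    cv2.imwrite(f'pics/{n}0.png',p[:,:,::-1]);print(n,{k:v for k,v in c.items()},(d>0).mean())
a=[cv2.imread(f'pics/{n}0.png') for n in('top','side')]
E
```

```text
pics
0.0 [ 0.24761768 -0.57319137  0.22146021] [[-9.18074049e-01 -3.96407764e-01 -9.61572045e-04]
 [-3.96408916e-01  9.18071972e-01  1.95597933e-03]
 [ 1.07426951e-04  2.17690959e-03 -9.99997625e-01]] 1.0035084485727672
top {'mtx': array([[415.59694179,   0.        , 257.44765978],
       [  0.        , 415.59694179, 185.1462112 ],
       [  0.        ,   0.        ,   1.        ]]), 'extrinsics': array([[ 2.51792574e-02,  9.85479632e-01, -1.67916348e-01,
         3.30872355e-01],
       [-9.99674322e-01,  2.55192359e-02, -1.33220024e-04,
        -1.27797644e-02],
       [ 4.15381128e-03,  1.67865016e-01,  9.85801239e-01,
         1.39948416e+00],
       [ 0.00000000e+00,  0.00000000e+00,  0.00000000e+00,
         1.00000000e+00]])} 0.9959615071614584
side {'mtx': array([[370.81186823,   0.        , 257.62279194],
       [  0.        , 370.81186823, 190.20296153],
       [  0.        ,   0.        ,   1.        ]]), 'extrinsics': array([[ 9.92110489e-01,  7.61200480e-02, -9.96118291e-02,
         4.15429743e-01],
       [-1.25361764e-01,  6.09327784e-01, -7.82945771e-01,
        -1.09947951e+00],
       [ 1.09838544e-03,  7.89256226e-01,  6.14063029e-01,
         9.91973113e-01],
       [ 0.00000000e+00,  0.00000000e+00,  0.00000000e+00,
         1.00000000e+00]])} 0.9957275390625
```

View pics/top0.png

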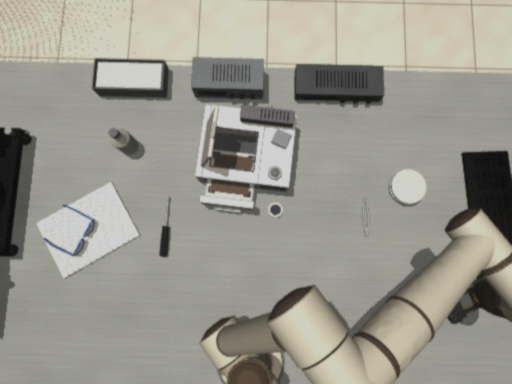

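View pics/side0.png

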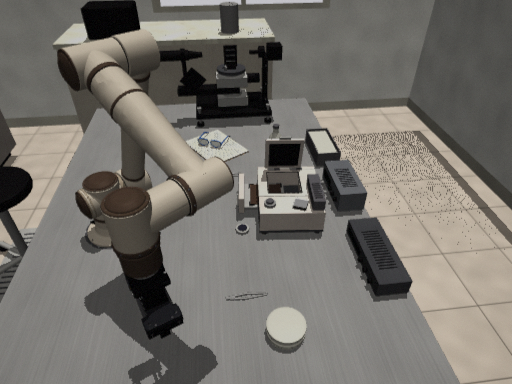

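The top view shows the gauge at about px (195–298, 103–212). The lid is near upright at column 208, the drawer is partly out (row ~200), the button is at (274,173), the chip box at (283,138) and the puck at (276,210). Next I'll measure these from depth.

```bash
cat > h.py <<'E'
import numpy as np,cv2
def cloud(p,d,K,E):
    v,u=np.mgrid[:d.shape[0],:d.shape[1]]
    P=np.stack([(u-K[0,2])/K[0,0]*d,-(v-K[1,2])/K[1,1]*d,-d],-1)
    return P@E[:3,:3].T+E[:3,3]
E
python3 - <<'E'
import numpy as np,cv2
from h import *
for n in('top','side'):
    f=np.load(f'pics/{n}0.npz');p,d=f['p'],f['d'];W=cloud(p,d,f['K'],f['E']);np.save(f'pics/{n}W.npy',W)
    g=(W[...,0]>.3)&(W[...,0]<.8)&(W[...,1]>-.15)&(W[...,1]<.25)&(d>0)
    z=W[...,2][g];h,e=np.histogram(z,np.arange(-.01,.32,.01));print(n,dict(zip(e.round(2).tolist(),h.tolist())))
    for lo,hi in((.1,.12),(.085,.1),(.122,.14),(.145,.165),(.2,.32)):
        m=g&(W[...,2]>lo)&(W[...,2]<hi);q=W[m]
        if len(q)<5: continue
        r=cv2.minAreaRect(q[:,:2].astype(np.float32))
        print(lo,hi,len(q),q.mean(0).round(3),np.round(r[0],4),np.round(r[1],4),round(r[2],2))
    x=(p[...,::-1])
    c=(190,95,310,225) if n=='top' else (225,125,345,245)
    cv2.imwrite(f'pics/{n}c.png',cv2.resize(np.ascontiguousarray(x[c[1]:c[3],c[0]:c[2]]),None,fx=4.5,fy=4.5,interpolation=cv2.INTER_CUBIC))
E
```

```text
top {-0.01: 3987, 0.0: 5369, 0.01: 207, 0.02: 761, 0.03: 167, 0.04: 655, 0.05: 984, 0.06: 65, 0.07: 41, 0.08: 46, 0.09: 373, 0.1: 1447, 0.11: 2222, 0.12: 363, 0.13: 131, 0.14: 85, 0.15: 726, 0.16: 56, 0.17: 20, 0.18: 18, 0.19: 22, 0.2: 15, 0.21: 21, 0.22: 24, 0.23: 22, 0.24: 20, 0.25: 22, 0.26: 24, 0.27: 157, 0.28: 53, 0.29: 23, 0.3: 0}
0.1 0.12 3669 [0.657 0.015 0.111] [0.6399 0.0303] [0.3015 0.3132] 84.99
0.085 0.1 400 [0.505 0.071 0.095] [0.5566 0.0724] [0.2943 0.2171] 50.47
0.122 0.14 438 [ 0.681 -0.054  0.128] [0.695  0.0244] [0.2712 0.2239] 81.63
0.145 0.165 813 [ 0.762 -0.028  0.156] [0.7295 0.0391] [0.1244 0.3324] 26.72
0.2 0.32 381 [0.668 0.123 0.263] [0.6728 0.1263] [0.0328 0.1494] 84.87
side {-0.01: 2543, 0.0: 835, 0.01: 173, 0.02: 263, 0.03: 213, 0.04: 520, 0.05: 378, 0.06: 198, 0.07: 214, 0.08: 150, 0.09: 295, 0.1: 1358, 0.11: 431, 0.12: 256, 0.13: 112, 0.14: 128, 0.15: 377, 0.16: 67, 0.17: 60, 0.18: 68, 0.19: 59, 0.2: 72, 0.21: 68, 0.22: 71, 0.23: 67, 0.24: 71, 0.25: 86, 0.26: 74, 0.27: 96, 0.28: 24, 0.29: 0, 0.3: 0}
0.1 0.12 1789 [ 0.66  -0.     0.109] [0.6446 0.0295] [0.3029 0.3076] 84.87
0.085 0.1 375 [ 0.598 -0.034  0.093] [0.6404 0.0182] [0.2826 0.3186] 84.05
0.122 0.14 305 [ 0.694 -0.006  0.129] [0.6982 0.0184] [0.2665 0.218 ] 82.84
0.145 0.165 471 [0.745 0.001 0.153] [0.7323 0.0339] [0.1222 0.3259] 26.66
0.2 0.32 629 [0.673 0.119 0.244] [0.6743 0.1189] [0.0277 0.1498] 86.17
```

View pics/topc.png

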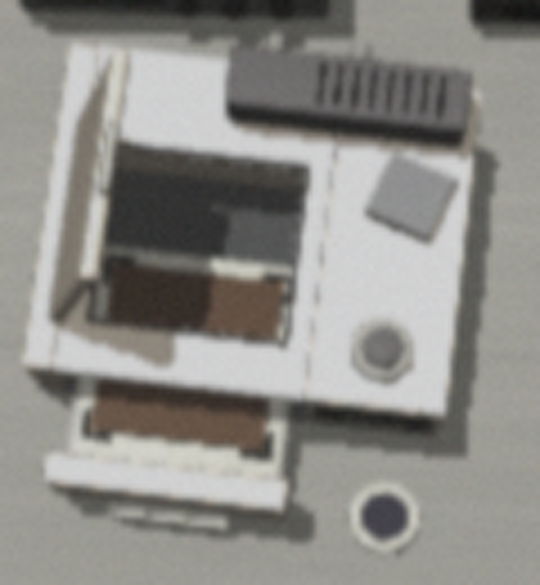

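View pics/sidec.png

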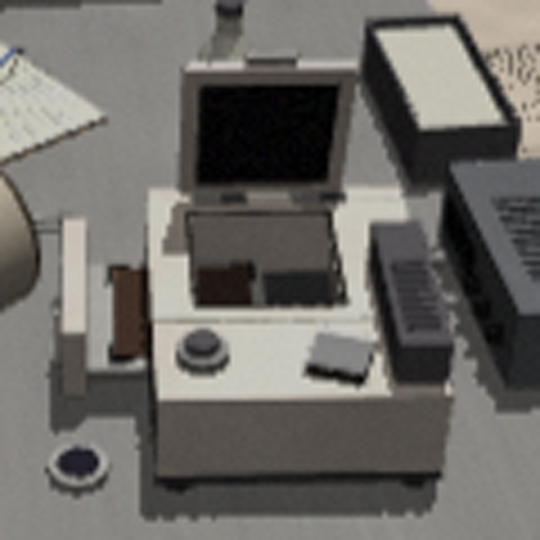

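```bash
python3 - <<'E'
import numpy as np,cv2
a=np.radians(-5.1);R=np.array([[np.cos(a),-np.sin(a)],[np.sin(a),np.cos(a)]])
O=np.array([.66,.015])
for n in('top','side'):
    W=np.load(f'pics/{n}W.npy');p=np.load(f'pics/{n}0.npz')['p'].astype(int)
    L=W.copy();L[...,:2]=(W[...,:2]-O)@R; 
    x,y,z=L[...,0],L[...,1],L[...,2]
    m=(abs(z-.11)<.008)&(abs(x)<.16)&(abs(y)<.19)
    # edges: per-strip extremes
    f=[(yy,np.min(x[m&(abs(y-yy)<.006)])) for yy in np.arange(-.13,-.06,.01)]
    l=[(xx,np.max(y[m&(abs(x-xx)<.006)])) for xx in np.arange(-.09,.1,.02)]
    r=[(xx,np.min(y[m&(abs(x-xx)<.006)])) for xx in np.arange(-.09,.07,.02)]
    k=[(yy,np.max(x[m&(abs(y-yy)<.006)])) for yy in np.arange(.05,.14,.01)]
    for nm,e in zip('flrk',(f,l,r,k)): e=np.array(e);c=np.polyfit(e[:,0],e[:,1],1);print(n,nm,'med',np.median(e[:,1]).round(4),'slope deg',np.degrees(np.arctan(c[0])).round(2),e[:,1].round(3))
    q=L[(abs(z-.11)<.004)&(x>-.1)&(x<.06)&(y<-.07)&(y>-.13)];print('deck z',np.median(q[:,2]))
    m=(z>.127)&(z<.137)&(x<-.02)&(x>-.12)&(y<-.05);q=L[m];print('button',len(q),np.median(q,0).round(4),(q.min(0)/2+q.max(0)/2).round(4),np.ptp(q,axis=0).round(3))
    m=(z>.03)&(z<.1)&(x<-.13)&(x>-.25)&(abs(y)<.15);q=L[m&(z>.088)];print('paneltop',len(q),np.percentile(q,[2,10,50,90,98],axis=0).round(4).tolist())
    m=(z>.14)&(z<.27)&(y>.05)&(y<.2)&(abs(x)<.1);q=L[m]
    for s in range(3):
        c=np.polyfit(q[:,2],q[:,1],1);res=q[:,1]-np.polyval(c,q[:,2]);q=q[abs(res)<max(.004,1.5*res.std())]
    print('lid dy/dz',c,'angle',np.degrees(np.pi/2+np.arctan(c[0])),'y at .112',np.polyval(c,.112),len(q),res.std(),'x range',np.percentile(q[:,0],[1,99]))
    m=(z>.265)&(y>.03)&(y<.2)&(abs(x)<.15);print('lid top',np.percentile(L[m],[1,50,99],axis=0).round(4).tolist())
E
```

```text
top f med -0.1024 slope deg 0.36 [-0.102 -0.103 -0.103 -0.102 -0.103 -0.102 -0.103 -0.102]
top l med 0.1626 slope deg -0.61 [0.164 0.163 0.163 0.163 0.162 0.161 0.161 0.162 0.163 0.162]
top r med -0.1355 slope deg 0.01 [-0.136 -0.134 -0.135 -0.136 -0.136 -0.135 -0.136 -0.134]
top k med 0.1393 slope deg -0.66 [0.139 0.139 0.138 0.14  0.14  0.137 0.14  0.14  0.136]
deck z 0.11044379190766906
button 64 [-0.0637 -0.0852  0.1322] [-0.0619 -0.0834  0.1319] [0.03  0.035 0.009]
paneltop 346 [[-0.1794, -0.0275, 0.0907], [-0.1779, -0.0137, 0.0926], [-0.1689, 0.0535, 0.0959], [-0.1597, 0.1237, 0.0988], [-0.1578, 0.1362, 0.0995]]
lid dy/dz [-0.26624626  0.18109554] angle 75.09107334736349 y at .112 0.15127595548522235 241 0.0006797728991368177 x range [-0.07086824  0.07146927]
lid top [[-0.0699, 0.0957, 0.2679], [-0.0004, 0.1017, 0.2782], [0.0755, 0.1099, 0.2941]]
side f med -0.1005 slope deg 2.34 [-0.102 -0.101 -0.101 -0.101 -0.1   -0.1   -0.1   -0.099]
side l med 0.1472 slope deg -2.14 [0.165 0.159 0.141 0.143 0.14  0.152 0.151 0.141 0.143 0.159]
side r med -0.136 slope deg -0.69 [-0.136 -0.135 -0.138 -0.134 -0.136 -0.136 -0.138 -0.137]
side k med 0.0996 slope deg 34.5 [0.093 0.095 0.096 0.098 0.1   0.117 0.139 0.137 0.139]
deck z 0.10872837446704287
button 33 [-0.0606 -0.087   0.1295] [-0.0617 -0.0862  0.1305] [0.026 0.029 0.006]
paneltop 139 [[-0.1786, -0.0308, 0.0891], [-0.1749, -0.0198, 0.0916], [-0.1667, 0.0405, 0.0941], [-0.1588, 0.1179, 0.0965], [-0.1583, 0.1331, 0.0976]]
lid dy/dz [-0.26121112  0.16719068] angle 75.36080491955744 y at .112 0.13793503153736777 787 0.001848955087097621 x range [-0.06808939  0.07716414]
lid top [[-0.0666, 0.0935, 0.2654], [0.0018, 0.0989, 0.2738], [0.0749, 0.1075, 0.2883]]
```

The top-view cloud gives:
- **Gauge:** origin ≈ (0.670, 0.028), yaw ≈ -5.1°.
- **Drawer:** open ≈ 55 mm, panel centre at gauge y ≈ +0.04.
- **Lid:** at ≈ 75°, hinge at gauge y ≈ 0.124.
- **Button:** gauge (-0.072, -0.099).

The sizes agree with those given, so I'm heading for the drawer with the fingers shut.

{"method": "jog_arm", "body": {
  "plan": "0 1 0 0 0 0.89 1;0 1 0 0 0 0.89 1;0 1 0 0 0 0.89 1;0 1 0 0 0 0.89 1;-0.29 1 0 0 0 0 1;-0.29 1 0 0 0 0 1;-0.29 1 0 0 0 0 1;-0.29 1 0 0 0 0 1;-0.29 1 0 0 0 0 1;-0.29 1 0 0 0 0 1"
}}

```text
time_s: 1.1
tcp_pos: [0.2828, -0.3304, 0.2222]
ee_rot: [[-0.996, 0.089, -0.0], [0.089, 0.996, 0.001], [0.001, 0.0, -1.0]]
wrist_force: [1.0, -0.5, 0.1]
gripper_width: 0.176
gripper_force: 0.0
```

{"method": "jog_arm", "body": {
  "plan": "-0.29 1 0 0 0 0 1;-0.29 1 0 0 0 0 1;-0.29 1 0 0 0 0 1;-0.29 1 0 0 0 0 1;-0.29 1 0 0 0 0 1;-0.29 1 0 0 0 0 1;-0.29 1 0 0 0 0 1;-0.29 1 0 0 0 0 1;-0.29 1 0 0 0 0 1;-0.29 1 0 0 0 0 1"
}}

```text
time_s: 2.1
tcp_pos: [0.3772, -0.088, 0.2224]
ee_rot: [[-0.996, 0.089, -0.0], [0.089, 0.996, 0.0], [0.0, 0.0, -1.0]]
wrist_force: [0.7, -0.1, -0.3]
gripper_width: 0.006
gripper_force: 0.0
```

```bash
cat >> h.py <<'E'
a=np.radians(-5.1);G=np.array([.6697,.0279])
RG=np.array([[np.cos(a),-np.sin(a)],[np.sin(a),np.cos(a)]])
def where():
    from station import r
    s=r.sense();t=np.array(s['tcp_pos']);R=np.array(s['ee_rot'])
    print('t',round(s['time_s'],2),'gauge xy',((t[:2]-G)@RG).round(4),'z',round(t[2],4),'F',np.round(s['wrist_force'],2),'toolyaw err deg',np.degrees(np.arctan2(R[1,1],R[0,1])).round(2)-84.9,'zax',R[:,2].round(3),'w',round(s['gripper_width'],2))
E
python3 -c "from h import *;where()"
```

```text
t 2.1 gauge xy [-0.281  -0.1414] z 0.2224 F [ 0.71 -0.06 -0.34] toolyaw err deg -0.010000000000005116 zax [-0.  0. -1.] w 0.01
```

{"method": "jog_arm", "body": {
  "plan": "-0.3 0.91 0.4 0 0 0 1;-0.3 0.91 0.6 0 0 0 1;-0.3 0.91 0.7 0 0 0 1;-0.3 0.91 0.8 0 0 0 1;-0.3 0.91 0.9 0 0 0 1;-0.3 0.91 0.9 0 0 0 1;-0.3 0.91 1 0 0 0 1;-0.3 0.91 1 0 0 0 1;0 0 0 0 0 0 1;0 0 0 0 0 0 1"
}}

```text
time_s: 3.1
tcp_pos: [0.4527, 0.0868, 0.0644]
ee_rot: [[-0.996, 0.088, -0.002], [0.088, 0.996, -0.001], [0.002, -0.002, -1.0]]
wrist_force: [0.2, 0.4, -0.0]
gripper_width: 0.004
gripper_force: 0.0
```

```bash
python3 - <<'E'
from h import *
where()
from station import r
p,d=r.capture('top');cv2.imwrite('pics/t1.png',cv2.resize(np.ascontiguousarray(p[95:235,180:320,::-1]),None,fx=4,fy=4,interpolation=cv2.INTER_CUBIC))
E
```

```text
t 3.1 gauge xy [-0.2213  0.0393] z 0.0644 F [ 0.15  0.39 -0.05] toolyaw err deg 0.030000000000001137 zax [-0.002 -0.001 -1.   ] w 0.0
```

View pics/t1.png

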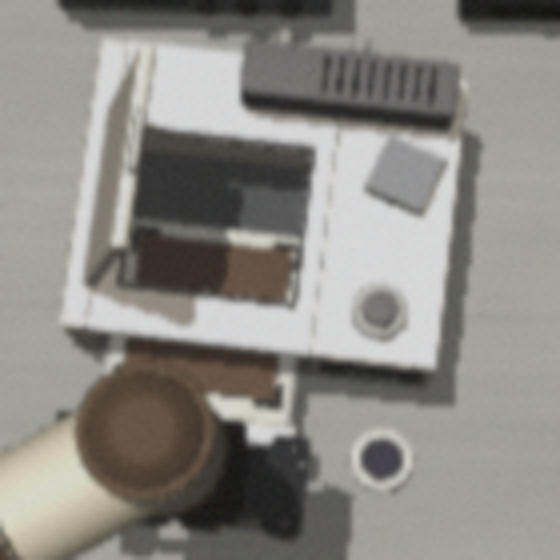

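The gripper stands in front of the panel (wrist at about (145,430)) and is clear of the lid and puck. I'm pushing gently.

{"method": "jog_arm", "body": {
  "plan": "-0.24 0 0 0 0 0 1;-0.24 0 0 0 0 0 1;-0.24 0 0 0 0 0 1;-0.24 0 0 0 0 0 1;-0.28 0 0 0 0 0 1;-0.28 0 0 0 0 0 1;-0.28 0 0 0 0 0 1;-0.28 0 0 0 0 0 1;-0.28 0 0 0 0 0 1;-0.28 0 0 0 0 0 1"
}}

```text
time_s: 4.15
tcp_pos: [0.5192, 0.0807, 0.0647]
ee_rot: [[-0.996, 0.089, -0.001], [0.089, 0.996, -0.0], [0.001, -0.001, -1.0]]
wrist_force: [-2.2, -0.3, 0.3]
gripper_width: 0.005
gripper_force: 1.2
```

{"method": "jog_arm", "body": {
  "plan": "-0.12 0 0 0 0 0 1;-0.12 0 0 0 0 0 1;-0.12 0 0 0 0 0 1;-0.1 0 0 0 0 0 1;-0.08 0 0 0 0 0 1;0 0 0 0 0 0 1;0 0 0 0 0 0 1;0 0 0 0 0 0 1;0 0 0 0 0 0 1;0 0 0 0 0 0 1"
}}

```text
time_s: 5.15
tcp_pos: [0.531, 0.0799, 0.0649]
ee_rot: [[-0.996, 0.089, -0.003], [0.089, 0.996, -0.0], [0.003, -0.001, -1.0]]
wrist_force: [-5.1, 1.9, 1.5]
gripper_width: 0.007
gripper_force: 2.9
```

```bash
python3 -c "from h import *;where()"
```

```text
t 5.15 gauge xy [-0.1427  0.0394] z 0.0649 F [-5.06  1.87  1.51] toolyaw err deg -0.030000000000001137 zax [-0.003 -0.    -1.   ] w 0.01
```

{"method": "jog_arm", "body": {
  "plan": "-0.06 0 0 0 0 0 1;-0.06 0 0 0 0 0 1;-0.06 0 0 0 0 0 1;0 0 0 0 0 0 1;0 0 0 0 0 0 1;0 0 0 0 0 0 1;0 0 0 0 0 0 1;0 0 0 0 0 0 1;0 0 0 0 0 0 1;0 0 0 0 0 0 1"
}}

```text
time_s: 6.15
tcp_pos: [0.531, 0.0797, 0.0648]
ee_rot: [[-0.996, 0.09, -0.011], [0.09, 0.996, -0.001], [0.011, -0.002, -1.0]]
wrist_force: [-18.3, 7.7, 11.1]
gripper_width: 0.003
gripper_force: 9.5
```

```bash
python3 -c "from h import *;where()"
```

```text
t 6.15 gauge xy [-0.1427  0.0393] z 0.0648 F [-18.26   7.7   11.12] toolyaw err deg -0.060000000000002274 zax [-0.011 -0.001 -1.   ] w 0.0
```

Force rises with no motion and the face sits at -0.133, so the drawer is home. I'll back off and go round in front of the lid to its outer side.

{"method": "jog_arm", "body": {
  "plan": "0.6 0 0 0 0 0 1;1 0 0 0 0 0 1;0.2 0.4 -0.9 0 0 0 1;0 0.6 -1 0 0 0 1;0 0.6 -1 0 0 0 1;0 0.6 -1 0 0 0 1;0 0.6 -1 0 0 0 1;0 0.6 -1 0 0 0 1;0 0.6 -1 0 0 0 1;0 0.6 -0.7 0 0 0 1"
}}

```text
time_s: 7.15
tcp_pos: [0.5041, 0.1996, 0.2582]
ee_rot: [[-0.996, 0.088, 0.006], [0.088, 0.996, 0.003], [-0.006, 0.004, -1.0]]
wrist_force: [1.3, 0.9, 0.4]
gripper_width: 0.004
gripper_force: 0.0
```

{"method": "jog_arm", "body": {
  "plan": "-0.9 0.2 0 0 0 0 1;-0.9 0 0 0 0 0 1;-0.9 0 0 0 0 0 1;-0.9 0 0 0 0 0 1;-0.9 0 0 0 0 0 1;-0.9 0 0 0 0 0 1;-0.9 0 0 0 0 0 1;-0.8 0 0 0 0 0 1;0 0 0 0 0 0 1;0 0 0 0 0 0 1"
}}

```text
time_s: 8.15
tcp_pos: [0.6802, 0.1873, 0.2549]
ee_rot: [[-0.996, 0.089, 0.001], [0.089, 0.996, 0.0], [-0.001, 0.0, -1.0]]
wrist_force: [-1.4, 0.2, 0.2]
gripper_width: 0.007
gripper_force: 0.0
```

```bash
python3 - <<'E'
from h import *
where()
from station import r
p,d=r.capture('side');cv2.imwrite('pics/s1.png',cv2.resize(np.ascontiguousarray(p[70:260,190:380,::-1]),None,fx=3,fy=3,interpolation=cv2.INTER_CUBIC))
E
```

```text
t 8.15 gauge xy [-0.0037  0.1597] z 0.2549 F [-1.39  0.22  0.23] toolyaw err deg -0.030000000000001137 zax [ 0.001  0.    -1.   ] w 0.01
```

View pics/s1.png

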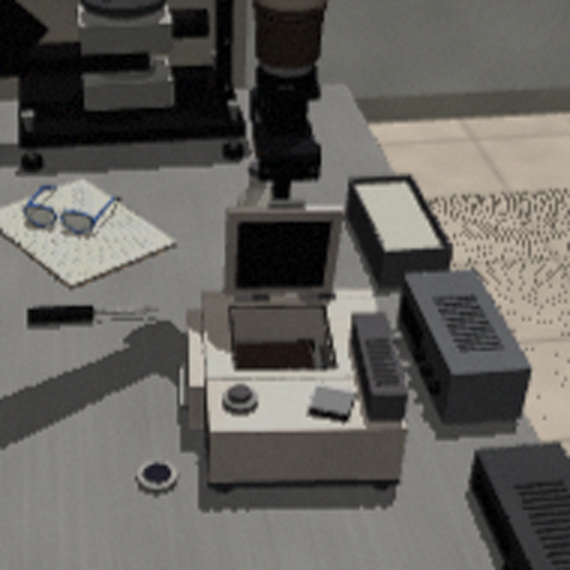

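The drawer panel is flush at (195,370), and the fingers are behind the lid tab at (285,185). I'm swinging the lid down along its arc.

{"method": "jog_arm", "body": {
  "plan": "0 -0.44 0.05 0 0 0 1;0 -0.44 0.05 0 0 0 1;0 -0.44 0.05 0 0 0 1;0 -0.44 0.05 0 0 0 1;0 -0.35 0.11 0 0 0 1;0 -0.35 0.11 0 0 0 1;0 -0.35 0.11 0 0 0 1;0 -0.35 0.11 0 0 0 1;0 -0.31 0.2 0 0 0 1;0 -0.31 0.2 0 0 0 1"
}}

```text
time_s: 9.2
tcp_pos: [0.6713, 0.0922, 0.2288]
ee_rot: [[-0.996, 0.089, 0.0], [0.089, 0.996, -0.0], [-0.0, -0.0, -1.0]]
wrist_force: [1.1, 0.8, 2.6]
gripper_width: 0.003
gripper_force: 1.0
```

```bash
python3 -c "from h import *;where()"
```

```text
t 9.2 gauge xy [-0.0041  0.0641] z 0.2288 F [1.14 0.79 2.59] toolyaw err deg -0.010000000000005116 zax [ 0. -0. -1.] w 0.0
```

Contact is at about 2.6 N and the pose is on the planned arc, so I'm continuing.

{"method": "jog_arm", "body": {
  "plan": "0 -0.31 0.2 0 0 0 1;0 -0.31 0.2 0 0 0 1;0 -0.25 0.27 0 0 0 1;0 -0.25 0.27 0 0 0 1;0 -0.25 0.27 0 0 0 1;0 -0.25 0.27 0 0 0 1;0 -0.17 0.33 0 0 0 1;0 -0.17 0.33 0 0 0 1;0 -0.17 0.33 0 0 0 1;0 -0.17 0.33 0 0 0 1"
}}

```text
time_s: 10.2
tcp_pos: [0.666, 0.0357, 0.1581]
ee_rot: [[-0.996, 0.089, -0.0], [0.089, 0.996, 0.001], [0.0, 0.0, -1.0]]
wrist_force: [0.6, 0.6, 1.2]
gripper_width: 0.004
gripper_force: 0.6
```

```bash
python3 -c "from h import *;where()"
```

```text
t 10.2 gauge xy [-0.0044  0.0075] z 0.1581 F [0.64 0.56 1.19] toolyaw err deg -0.010000000000005116 zax [-0.     0.001 -1.   ] w 0.0
```

{"method": "jog_arm", "body": {
  "plan": "0 -0.08 0.3 0 0 0 1;0 -0.08 0.3 0 0 0 1;0 -0.08 0.25 0 0 0 1;0 -0.08 0.2 0 0 0 1;0 0 0.15 0 0 0 1;0 0 0.12 0 0 0 1;0 0 0.08 0 0 0 1;0 0 0.06 0 0 0 1;0 0 0 0 0 0 1;0 0 0 0 0 0 1"
}}

```text
time_s: 11.2
tcp_pos: [0.6654, 0.0275, 0.1244]
ee_rot: [[-0.996, 0.089, 0.001], [0.089, 0.996, -0.001], [-0.001, -0.001, -1.0]]
wrist_force: [-3.1, 0.1, 6.4]
gripper_width: 0.004
gripper_force: 3.5
```

```bash
python3 -c "from h import *;where()"
```

```text
t 11.2 gauge xy [-0.0043 -0.0008] z 0.1244 F [-3.09  0.08  6.45] toolyaw err deg 0.01999999999999602 zax [ 0.001 -0.001 -1.   ] w 0.0
```

{"method": "jog_arm", "body": {
  "plan": "0 0 0.05 0 0 0 1;0 0 0.05 0 0 0 1;0 0 0 0 0 0 1;0 0 0 0 0 0 1;0 0 0 0 0 0 1;0 0 -0.5 0 0 0 1;0 0 -1 0 0 0 1;0 0 -1 0 0 0 1;0 0 -1 0 0 0 1;0 0 0 0 0 0 1"
}}

```text
time_s: 12.2
tcp_pos: [0.6677, 0.0281, 0.2122]
ee_rot: [[-0.996, 0.089, 0.009], [0.089, 0.996, 0.001], [-0.009, 0.002, -1.0]]
wrist_force: [0.3, -0.1, 0.6]
gripper_width: 0.004
gripper_force: 0.0
```

```bash
python3 - <<'E'
from h import *
where()
from station import r
for n in('side',):
    p,d=r.capture(n);c=r.get_calibration(n);W=cloud(p,d,c['mtx'],c['extrinsics']);L=W.copy();L[...,:2]=(W[...,:2]-G)@RG
    x,y,z=L[...,0],L[...,1],L[...,2]
    for y0 in(-.05,-.03,0,.03,.06,.09,.115):
        m=(abs(y-y0)<.008)&(abs(x)<.06)&(z>.08)&(z<.16);print(y0,m.sum(),np.median(z[m]).round(4))
    m=(abs(y+.1)<.02)&(abs(x)<.02)&(z>.08)&(z<.16);print('deck',np.median(z[m]))
    m=(abs(z-.065)<.02)&(y<.1)&(y>-.06)&(x<-.1)&(x>-.2);print('panel x',np.percentile(x[m],[2,50]))
    m=(abs(z-.13)<.006)&(x<-.04)&(x>-.11)&(abs(y+.1)<.04);q=L[m];print('button',len(q),q.mean(0),(q.min(0)+q.max(0))/2)
    cv2.imwrite('pics/s2.png',cv2.resize(np.ascontiguousarray(p[70:260,190:380,::-1]),None,fx=3,fy=3,interpolation=cv2.INTER_CUBIC))
E
```

```text
t 12.2 gauge xy [-0.002  0.   ] z 0.2122 F [ 0.32 -0.09  0.62] toolyaw err deg 0.01999999999999602 zax [ 0.009  0.001 -1.   ] w 0.0
-0.05 131 0.1107
-0.03 87 0.1223
0 74 0.1226
0.03 71 0.1225
0.06 73 0.1228
0.09 70 0.1218
0.115 51 0.1221
deck 0.10859488346476598
panel x [-0.13095978 -0.12179332]
button 40 [-0.07077669 -0.10129804  0.12918946] [-0.07394035 -0.09847663  0.12914581]
```

View pics/s2.png

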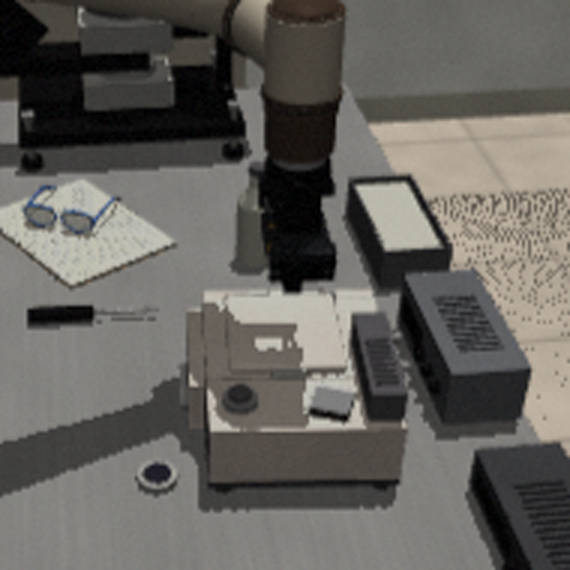

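The lid is level (0.1225 across) and the drawer is home, with the button at (240,395). Moving to the button.

{"method": "jog_arm", "body": {
  "plan": "0.56 -0.79 0 0 0 0 1;0.56 -0.79 0 0 0 0 1;0.56 -0.79 0 0 0 0 1;0.56 -0.79 0 0 0 0 1;0.56 -0.79 0.3 0 0 0 1;0 0 0.8 0 0 0 1;0 0 0.8 0 0 0 1;0 0 0.6 0 0 0 1;0 0 0.1 0 0 0 1;0 0 0 0 0 0 1"
}}

```text
time_s: 13.25
tcp_pos: [0.5863, -0.0644, 0.1414]
ee_rot: [[-0.996, 0.089, -0.002], [0.089, 0.996, -0.0], [0.002, -0.001, -1.0]]
wrist_force: [0.0, -0.5, 0.2]
gripper_width: 0.005
gripper_force: 0.0
```

```bash
python3 -c "from h import *;where()"
```

```text
t 13.25 gauge xy [-0.0748 -0.0993] z 0.1414 F [ 0.05 -0.52  0.25] toolyaw err deg -0.010000000000005116 zax [-0.002 -0.    -1.   ] w 0.01
```

{"method": "jog_arm", "body": {
  "plan": "-0.1 0 0.12 0 0 0 1;0 0 0.12 0 0 0 1;0 0 0.12 0 0 0 1;0 0 0.1 0 0 0 1;0 0 0.1 0 0 0 1;0 0 0.08 0 0 0 1;0 0 0.04 0 0 0 1;0 0 0 0 0 0 1;0 0 0 0 0 0 1;0 0 0 0 0 0 1"
}}

```text
time_s: 14.25
tcp_pos: [0.5895, -0.0646, 0.1265]
ee_rot: [[-0.996, 0.089, 0.001], [0.089, 0.996, -0.0], [-0.001, -0.0, -1.0]]
wrist_force: [-1.5, 0.8, 5.9]
gripper_width: 0.006
gripper_force: 2.6
```

```bash
python3 -c "from h import *;where()"
```

```text
t 14.25 gauge xy [-0.0716 -0.0992] z 0.1265 F [-1.5   0.84  5.86] toolyaw err deg 0.0 zax [ 0.001 -0.    -1.   ] w 0.01
```

{"method": "jog_arm", "body": {
  "plan": "0 0 0.04 0 0 0 1;0 0 0.04 0 0 0 1;0 0 0 0 0 0 1;0 0 0 0 0 0 1;0 0 0 0 0 0 1;0 0 0 0 0 0 1;0 0 0 0 0 0 1;0 0 0 0 0 0 1;0 0 0 0 0 0 1;0 0 0 0 0 0 1"
}}

```text
time_s: 15.25
tcp_pos: [0.5896, -0.0646, 0.1263]
ee_rot: [[-0.996, 0.088, 0.002], [0.088, 0.996, -0.001], [-0.002, -0.0, -1.0]]
wrist_force: [-5.0, 2.3, 13.0]
gripper_width: 0.003
gripper_force: 6.4
```

{"method": "jog_arm", "body": {
  "plan": "0 0 -0.3 0 0 0 1;0 0 -0.6 0 0 0 1;0 0 -1 0 0 0 1;0 0 -1 0 0 0 1;0 0 -1 0 0 0 1;0 0 -1 0 0 0 1;0.5 0 -0.5 0 0 0 1;0.5 0 0 0 0 0 1;0 0 0 0 0 0 1;0 0 0 0 0 0 1"
}}

```text
time_s: 16.25
tcp_pos: [0.5637, -0.0623, 0.258]
ee_rot: [[-0.996, 0.089, -0.001], [0.089, 0.996, 0.0], [0.001, -0.0, -1.0]]
wrist_force: [0.4, -1.3, 0.1]
gripper_width: 0.007
gripper_force: 0.0
```

```bash
python3 - <<'E'
from h import *
where()
from station import r
p,d=r.capture('side');c=r.get_calibration('side');W=cloud(p,d,c['mtx'],c['extrinsics']);L=W.copy();L[...,:2]=(W[...,:2]-G)@RG
x,y,z=L[...,0],L[...,1],L[...,2]
for y0 in(-.03,.03,.09):
    m=(abs(y-y0)<.008)&(abs(x)<.06)&(z>.08)&(z<.16);print(y0,m.sum(),np.median(z[m]).round(4))
m=(abs(z-.065)<.02)&(y<.1)&(y>-.06)&(x<-.1)&(x>-.2);print('panel x',np.percentile(x[m],[2,50]))
m=(abs(x+.072)<.008)&(abs(y+.099)<.008)&(z>.1)&(z<.15);print('button z',m.sum(),np.median(z[m]))
E
```

```text
t 16.25 gauge xy [-0.0975 -0.0993] z 0.258 F [ 0.39 -1.34  0.11] toolyaw err deg -0.010000000000005116 zax [-0.001  0.    -1.   ] w 0.01
-0.03 84 0.122
0.03 69 0.1225
0.09 67 0.1222
panel x [-0.13091234 -0.1218448 ]
button z 15 0.130207497818693
```

The button bottomed out at 13 N and is up again. The lid is flat, the drawer is home and the arm is clear of everything, so I'm handing in.

```bash
python3 -c "from station import r;print(r.finish_job())"
```

```text
the job is handed in; nothing more can be done
None
```

The drawer is fully home, the lid lies flat, the start button was pressed to its stop and is up again, and the job is handed in at about 16 s of the 53 s allowed; the hand-in returned no verdict.

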